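Strip a wedge-clamp sanding board and rack the frame bars for priming

TASK

Free the sanded frame bars from the wedge clamp: pick up the knocking block, strike the sprung bench dog down with it as far as it goes, then with the same block knock the jammed wedge out sideways by its thin end, until its thick end stands about 35 mm past the end of the caul; keep the gripper off the wedge until then. Put the block back down on the table and lay every bar flat across both battens of the priming rack, none touching another. Lift the wedge out too and leave it lying flat on the emptied bed of the board; do not disturb the glaze bottle, the dipper cup or the paint tube nearby.

Things in the scene. Friction and masses are not known exactly. Their poses are not given: they have to be found in the camera images.
- board: plywood sanding board with a wedge clamp, fixed to the table, 234 mm (x) by 252 mm (y), 18 mm thick. Origin: underside, below the middle of the bed; x points away from the robot, y to its left, z up. In this frame (mm) the board spans x -142 to 92, y -148 to 104, top z 18. All other clamp positions are given in this frame
- bed (a point): middle of the bed, on the board's top (x 0, y 0, z 18). The bed, where the bars lie along x, spans x -48 to 48, y -94 to 94. Behind it a cork-faced pad on springs (x 48 to 58, top z 45) stands before a fixed fence (x 67 to 91, top z 48); in front of it lies the caul. When the clamp goes slack the pad pushes the bars up to 2.5 mm towards the robot
- caul_end (a point): corner of the caul past which the thick end of the wedge has to come: near face, right (-y) end, top edge (x -72, y -94, z 44, caul as clamped). The caul is a wooden strip that slides a few mm along x: x -72 to -48, y -94 to 94, top z 44
- stop (a point): middle of the top of the fixed angled stop. The stop spans y -74 to -12 and reaches from the wedge to x -136, top z 44. Beyond it, from y -12 to 56, the thin half of the wedge has the caul on one side only, the other side is open board
- wedge: dark hardwood wedge, 130 mm long (y), 20 mm high, 30 mm wide at its thin (+y) end, 43 mm at its thick (-y) end, 0.09 kg. Origin at mid length and height, 18 mm from its straight (+x) side. Jammed between caul and stop at x -90, y -9, z 31, on a 3 mm runner (top z 21). It comes out towards -y, with 8 to 16 N at first, slack after about 25 mm; at y -64 it stands 35 mm past the caul
- dog (a joint): the bench dog, a steel pin of 16 mm diameter that slides down in its hole with a side spring that makes it stiff (about 7 N), so that it stays where it is left: 0 = up, 15 mm above the board's top, in the way of the wedge; 0.014 m = fully down, 1 mm above the board, lower than the runner; the runner (3 mm laminate under the wedge) ends at y -78 mm
- dog_top (a point): centre of the dog's flat top; at x -93, y -98 mm in the board's frame, 24 mm beyond the thick end of the jammed wedge, and at z 33 mm when up, 19 mm when down
- block: plain dark hardwood knocking block, 36 mm (x) by 60 mm (y) by 64 mm high (z), 0.13 kg, standing upright on the table to the robot's left. Origin at its centre
- bar1: pine frame bar, 96 mm long (x) and 26 mm by 26 mm, 0.045 kg, origin at its centre; clamped on the bed at y 78 mm in the board's frame, its top level with the caul; absent in some starts
- bar2: pine frame bar, 96 mm long (x) and 26 mm by 26 mm, 0.045 kg, origin at its centre; clamped on the bed at y 26 mm in the board's frame, its top level with the caul; absent in some starts
- bar3: pine frame bar, 96 mm long (x) and 26 mm by 26 mm, 0.045 kg, origin at its centre; clamped on the bed at y -26 mm in the board's frame, its top level with the caul; absent in some starts
- bar4: pine frame bar, 96 mm long (x) and 26 mm by 26 mm, 0.045 kg, origin at its centre; clamped on the bed at y -78 mm in the board's frame, its top level with the caul; absent in some starts
- rack: priming rack fixed to the table: two pine battens 18 mm wide, 20 mm high and 210 mm long that run along the rack's y, their middles at x -28 and +28 mm; tied by two thin laths. Origin on the table at the middle of the rack. The bars lie across both battens, their length along the rack's x
- glaze_bottle: the small dark red glaze bottle with the black cap, 37 mm wide, 86 mm high, a bystander; origin under its centre
- dipper: the small metal dipper cup, 45 mm wide, 26 mm high, a bystander; origin under its centre
- yellow_tube: the paint tube with yellow bands, 137 mm long (y), 35 mm wide, 24 mm high, a bystander; origin under its centre
Not all that is in view belongs to the job. What is shaped like the block but yellow is not meant.

How it is judged (in metres and radians):
On the way, in this order (a step that is already met when the one before it is completed fails the run):
1. the dog is driven down with the block (value of joint dog above 0.012 m and contact force between block and board above 1 N).
2. the wedge is knocked sideways with the block until its thick end stands at least 25 mm past the end of the caul (y of wedge in the frame of board below -0.052 m and contact force between block and wedge above 0.1 N).
At the end, for the whole second after the job is handed in: dog at least 12 mm down; every bar present at rest across both battens (within 22 mm of centred, 0.35 rad of square), none touching; wedge flat at rest on the bed (middle within 32 mm in x, 60 mm in y of the bed's middle); block at rest on the table top (value of joint dog above 0.012 m and z of bar1 in the frame of rack between 0.028 and 0.038 m and x of bar1 in the frame of rack between -0.022 and 0.022 m and y of bar1 in the frame of rack between -0.1 and 0.1 m and angle between the x axis of each of bar1, bar2, bar3, bar4 and the x axis of rack, either way round below 0.35 rad and linear speed of each of bar1, bar2, bar3, bar4, wedge, block below 0.02 m/s and z of bar2 in the frame of rack between 0.028 and 0.038 m and x of bar2 in the frame of rack between -0.022 and 0.022 m and y of bar2 in the frame of rack between -0.1 and 0.1 m and z of bar3 in the frame of rack between 0.028 and 0.038 m and x of bar3 in the frame of rack between -0.022 and 0.022 m and y of bar3 in the frame of rack between -0.1 and 0.1 m and z of bar4 in the frame of rack between 0.028 and 0.038 m and x of bar4 in the frame of rack between -0.022 and 0.022 m and y of bar4 in the frame of rack between -0.1 and 0.1 m and distance between bar1 and bar2 above 0.0265 m and distance between each of bar1, bar2 and bar3 above 0.0265 m and distance between each of bar1, bar2, bar3 and bar4 above 0.0265 m and z of wedge in the frame of board between 0.024 and 0.032 m and x of wedge in the frame of board between -0.032 and 0.032 m and y of wedge in the frame of board between -0.06 and 0.06 m and height (world z) of block between 0.015 and 0.034 m).
It fails at once if the gripper or arm handles the wedge before it has been knocked 30 mm out (y of wedge in the frame of board above -0.039 m and contact force between any of the fingers, the arm and wedge above 2 N and x of wedge in the frame of board between -0.1 and -0.08 m and z of wedge in the frame of board between 0.026 and 0.036 m).
It fails at once if a bar is pulled out of the clamp while the wedge is still jammed (y of wedge in the frame of board above -0.029 m and x of wedge in the frame of board between -0.1 and -0.08 m and z of wedge in the frame of board between 0.026 and 0.036 m and z of any of bar1, bar2, bar3, bar4 in the frame of board above 0.05 m).
It fails at once if the glaze bottle, the dipper cup or the paint tube is moved by more than 30 mm or the bottle knocked over (distance of any of glaze_bottle, dipper, yellow_tube from where it was at the start of the episode above 0.03 m or angle between glaze_bottle's own z axis and vertical above 0.6 rad).
Of bar1, bar2, bar3, bar4 only 2 to 4 are there at a start; the rules pass over those that are not, and their reading is None.
At some moment in a run one of block may be knocked a few centimetres aside while the robot is not near it.
Once in a run the grip may slacken for a moment while it holds something.
It also fails if it takes over 208 s, if anything falls off the work surface, if the arm or the gripper's body presses on something with over 40 N, if the wrist force passes 120 N, or if a joint passes its speed limit or range.

ROBOT

A 7-joint arm with a two-finger parallel gripper is mounted at the origin on a cart in front of the work surface, level with it; the furniture and walls round the work are solid. World frame = base frame: x ahead of the robot, y to its left, z up, the work surface at z = 0. Lengths are in mm, angles in rad, forces in N, time in s.
With the tool pointing down it reaches from about 400 to 900 mm from the base axis. Payload 5.6 kg.
Tool frame: the origin (TCP) lies midway between the tips of the shut fingers; the grasp point (between the pads) lies 19 mm behind it; z points along the fingers, y is the line along which they close (so a half turn about z gives the same grasp; the last joint's range is limited). The gripper opens to 92 mm and grips with 3 to 60 N. Pads are 20 mm wide; open, the fingers measure 128 mm over their backs; the gripper's body (75 mm by 189 mm) begins 69 mm behind the grasp point.
Start: joints at [-1.158, 0.468, -0.012, 1.603, 0.006, 1.071, -0.056], TCP at [286.157, 583.629, 214.592] pointing down, gripper open.
Joint ranges: [-2.53, 2.53], [-0.31, 2.02], [-1.57, 1.55], [0.28, 2.44], [-1.29, 4.43], [0.15, 1.84], [-2.92, 2.92]. Speed limits (rad/s): [2.57, 2.57, 3.14, 3.14, 3.14, 3.14, 3.14].

INTERFACE

Orientations are given as a rotation vector (axis times angle).
In Python, from cell import robot, grip, kin, viewer gives the robot as it stands. Calls block until the motion is done:
- robot.movep(position, orientation): joint-space move of the TCP to a pose.
- robot.servo_line(position, feed=150, rotation=None): straight line of the TCP; rotation=None keeps the orientation; feed is the mean speed in mm/s.
- robot.goto_joints(angles): joint-space move.
- grip(opening, newtons=None): opening from 0.0 (shut) to 1.0 (fully open); newtons is the grip in N (None keeps the last); returns when the fingers have stopped.
- robot.hold(seconds).
- kin.ik(position, orientation): joint angles nearest the present ones, or None.
- robot.observe(): the state.
- viewer.read_camera(name): name is "side" or "top"; returns the picture (384x512x3 uint8, red, green, blue); there is no depth.
- viewer.camera_info(name): a dict with "camera_matrix" (3x3 intrinsics, pixels), "k1" (the pictures are not rectified: a ray, as slopes to the right and down, at radius r is drawn at 1 + k1 r^2 times it, then the intrinsics apply), "R" (3x3) and "t" (3): a world point X has camera coordinates R X + t. Camera axes: x right, y down, z forward; pixel columns grow to the right and rows downward; lengths in mm; the calibration is good to about 2 mm. A picture is of the moment at which its call begins. camera_info takes no time and is no camera call.
A pose or a line that the arm cannot do raises robot.IKError and nothing moves.
- robot.job_done(): hands the job in; it is judged then, once.
Trained networks look in the newest picture that a camera, given by its name, has taken for a name from the list of things; names that differ only in an ending like _2 or _b are one class to them, and where a whole thing is asked for, a point or a joint stands for the part that bears it (a point fixed in the world has none). Each returns a list of dicts, best first, with "confidence" (0 to 1); they miss things now and then, are a little off and sometimes report something else, mostly with a low value. They report only what shows in the picture. A call takes as long as a camera call. They do not tell look-alikes from the thing itself.
- viewer.silhouettes(name, camera): "mask" (384x512 bool, what is visible of it).
- viewer.pinpoint(name, camera): "at" ([x, y, z] in mm, in the coordinates of the camera as it stood for that picture, good to about 4 mm: a listed point, or the origin of a listed thing).
The state is a dict: "t": time; "joints": joint angles; "joint_velocities": joint speeds; "joint_torque": joint torques, N m; "tcp_pos": TCP position; "tcp_rot": TCP orientation; "contact_force": force on the tool from outside, world axes, zero at the start; "wrist_torque": the same for the moment, N m; "grip_width": opening from 0.0 (shut) to 1.0 (fully open); "grip_force": force on a finger pad.
Only numpy, scipy, OpenCV 4.12 (cv2) and the standard library are available. Lean on these libraries where they do the work, as an engineer would, in place of code of your own. Each camera call takes 0.05 s, during which the arm holds its last target. There are 200 camera calls.

## Working session

There is one attempt and no reset: what is moved stays moved. The work goes in short steps, each a Python script; the robot and the scene stay as the last script left them, time stands still between calls to the robot, and variables do not carry over. Pictures are saved under pics/ and viewed, at most 14 in all, crops included, and the job is handed in when it is done.

```bash
ls; mkdir -p pics
cat > h.py <<'E'
import numpy as np, cv2
from cell import robot, grip, kin, viewer
from scipy.spatial.transform import Rotation as Ro
def shot(cam,fn=None):
    im=viewer.read_camera(cam)
    if fn: cv2.imwrite('pics/'+fn,im[:,:,::-1])
    return im
def world(p,cam):
    c=viewer.camera_info(cam); return np.array(c['R']).T@(np.array(p)-np.array(c['t']))
def pin(name,cam):
    return [(round(d['confidence'],2),world(d['at'],cam).round(1)) for d in viewer.pinpoint(name,cam)]
def proj(X,cam):
    c=viewer.camera_info(cam); p=np.array(c['R'])@np.array(X,float)+np.array(c['t']); s=p[:2]/p[2]
    s=s*(1+c['k1']*(s@s)); K=np.array(c['camera_matrix']); return (K[:2,:2]@s+K[:2,2])
def ray(uv,cam,z):
    c=viewer.camera_info(cam); K=np.array(c['camera_matrix'])
    d=cv2.undistortPoints(np.array([[uv]],float),K,np.array([c['k1'],0,0,0.]))[0,0]
    R=np.array(c['R']); o=-R.T@np.array(c['t']); v=R.T@np.array([d[0],d[1],1]); return o+v*(z-o[2])/v[2]
def rot(yaw): # tool down; yaw of tool y axis... tool x along (cos,sin)
    return (Ro.from_euler('z',yaw)*Ro.from_rotvec([np.pi,0,0])).as_rotvec()
E
python3 - <<'E'
from h import *
for cam in('top','side'):
    shot(cam,cam+'0.png')
    for n in ['board','bed','caul_end','stop','dog_top','wedge','block','bar1','rack','glaze_bottle','dipper','yellow_tube']:
        print(cam,n,pin(n,cam))
o=robot.observe();print(o['t'],o['tcp_rot'],o['grip_width'])
c=viewer.camera_info('top');print(c['R'],c['t'])
E
```

```text
pics
top board [(0.29, array([ 583.2, -178. ,   32.4]))]
top bed [(0.85, array([ 577. , -201.9,   18.1]))]
top caul_end [(0.88, array([ 494.1, -286.8,   44.3]))]
top stop [(0.84, array([ 454.7, -227.5,   42.5])), (0.33, array([ 582. , -173.2,   33.9]))]
top dog_top [(0.46, array([537.2, 370.6,  32.4])), (0.45, array([ 474.4, -287.9,   36.9]))]
top wedge [(0.72, array([ 493.2, -201.2,   32.2]))]
top block [(0.92, array([538. , 371.8,  32.2])), (0.87, array([480. , 515.9,  30.2])), (0.69, array([569.1, 578.7,  34. ]))]
top bar1 [(0.75, array([ 573.1, -229.9,   33.7])), (0.54, array([ 583. , -177.6,   32.9]))]
top rack [(0.91, array([441.3, 116.6,  -1.5]))]
top glaze_bottle [(0.54, array([ 749.1, -132.1,   -0.8]))]
top dipper [(0.49, array([ 748.5, -135.2,    2.6])), (0.48, array([ 7.569e+02, -2.659e+02, -4.000e-01]))]
top yellow_tube [(0.87, array([671.9, 466.8,  -2.5]))]
side board [(0.61, array([ 581.2, -203.1,   -1.3]))]
side bed [(0.61, array([ 582.4, -207.5,   19.9]))]
side caul_end [(0.81, array([ 498.9, -284.9,   48.9]))]
side stop [(0.46, array([ 580.9, -204.9,   22.8]))]
side dog_top []
side wedge []
side block [(0.87, array([541.6, 367.8,  35.9])), (0.64, array([572.5, 576.9,  34.5]))]
side bar1 [(0.65, array([ 577.2, -231.9,   33.4])), (0.42, array([ 585.7, -178.1,   29.8]))]
side rack [(0.68, array([439.8, 117.5,   2.7]))]
side glaze_bottle [(0.71, array([ 751.2, -138.4,    2.4]))]
side dipper [(0.37, array([ 7.615e+02, -2.713e+02,  4.000e-01]))]
side yellow_tube [(0.74, array([669.7, 460.8,   3.9]))]
1.3 [ 7.09877254e-01  3.06031774e+00 -7.03997659e-05] 0.9997097000797386
[[-0.00383318 -0.99953691 -0.03018719]
 [-0.98254268  0.0093794  -0.18580072]
 [ 0.18599781  0.028948   -0.98212363]] [ 155.32171558  590.58421995 1082.32360095]
```

View pics/top0.png

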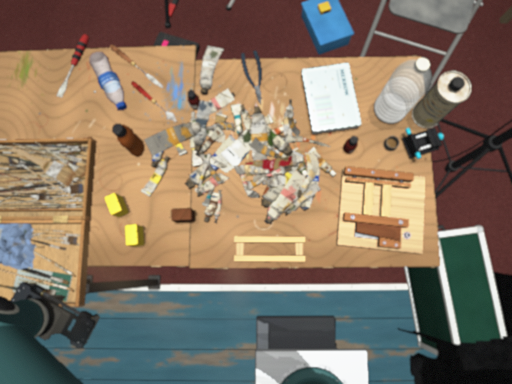

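View pics/side0.png

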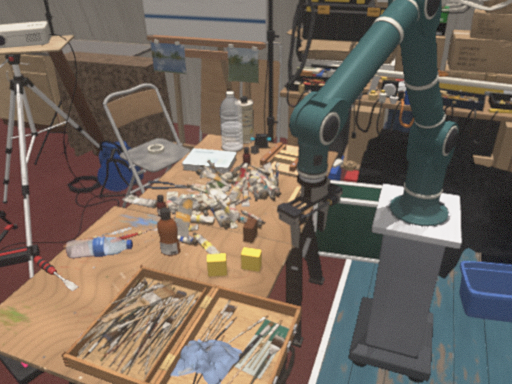

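Run:
```python
from h import *
im=cv2.imread('pics/top0.png')
for X in([538,372,32],[480,516,30],[569,579,34],[577,-202,18],[441,117,0],[494,-287,44]): print(X,proj(X,'top').round())
a=im[200:384,290:470]; b=im[60:260,20:210]
a=cv2.resize(a,(540,552),interpolation=2)
cv2.imwrite('pics/clamp0.png',a)
cv2.imwrite('pics/blk0.png',cv2.resize(b,None,fx=3,fy=3,interpolation=2)[:600])
```

```text
[538, 372, 32] [183. 216.]
[480, 516, 30] [135. 235.]
[569, 579, 34] [115. 206.]
[577, -202, 18] [375. 202.]
[441, 117, 0] [269. 248.]
[494, -287, 44] [408. 228.]
```

Block candidates in the top picture are brown (182,215), yellow (115,205) and yellow (134,235). The brown one is the dark hardwood block, since the yellow ones are excluded by the task. The clamp is at about (380,210) and the rack at (269,248). I'll confirm both with one enlarged crop.

Run:
```python
from h import *
im=cv2.imread('pics/top0.png')
a=cv2.resize(im[160:260,332:442],(550,500),interpolation=2)
b=cv2.resize(im[195:245,160:210],(250,250),interpolation=2)
c=np.zeros((500,800,3),np.uint8); c[:,:550]=a; c[:250,550:]=b
cv2.imwrite('pics/crop1.png',c)
for i in range(3):
    shot('top'); shot('side')
    print([pin(n,'top')[:1] for n in('bed','caul_end','rack','block')],[pin(n,'side')[:1] for n in('bed','caul_end','rack','block')])
    if i==0: print(pin('bar1','top'),pin('wedge','top'),pin('dog_top','top'))
ms=viewer.silhouettes('rack','top')
print(ms[0]['confidence'],cv2.minAreaRect(np.argwhere(ms[0]['mask'])[:,::-1].astype(np.float32)))
m=viewer.silhouettes('block','top')
for x in m: print(x['confidence'],cv2.minAreaRect(np.argwhere(x['mask'])[:,::-1].astype(np.float32)))
```

```text
[[(0.82, array([ 579. , -203.6,   23.5]))], [(0.9, array([ 491.1, -287.4,   43.4]))], [(0.78, array([438.7, 117.2,  -0.5]))], [(0.8, array([480. , 513.8,  32. ]))]] [[(0.88, array([ 583.6, -206.3,   19.1]))], [(0.82, array([ 499.4, -285.3,   47.3]))], [(0.73, array([ 5.791e+02, -2.023e+02,  1.000e-01]))], [(0.85, array([540.6, 369.5,  36.7]))]]
[(0.61, array([ 581.7, -175.7,   32.2])), (0.6, array([ 573.8, -230.2,   30. ]))] [(0.77, array([ 490.7, -199.9,   29.9]))] [(0.6, array([ 6.724e+02,  4.681e+02, -5.000e-01])), (0.44, array([538.7, 370.1,  34. ])), (0.42, array([ 475.5, -285. ,   34.9]))]
[[(0.59, array([ 578.8, -202.7,   23. ]))], [(0.81, array([ 492.5, -288.1,   42. ]))], [(0.82, array([436.7, 117.8,  -1.5]))], [(0.78, array([482.1, 515.2,  34.3]))]] [[(0.82, array([ 583.2, -204.9,   19. ]))], [(0.74, array([ 498. , -288.2,   51.8]))], [(0.62, array([439.1, 117.1,   1.6]))], [(0.8, array([482.5, 517.7,  33.4]))]]
[[(0.95, array([ 579.9, -205. ,   21.8]))], [(0.85, array([ 490. , -289.9,   44.2]))], [(0.92, array([439.7, 116.3,  -1.9]))], [(0.89, array([480. , 517.2,  31.3]))]] [[(0.89, array([ 582.7, -206.8,   20.1]))], [(0.75, array([ 496. , -284.1,   45.8]))], [(0.54, array([439. , 115.4,   3.5]))], [(0.91, array([480.1, 519.1,  32.5]))]]
0.67 ((269.0, 248.5), (70.0, 25.0), 0.0)
0.96 ((134.0, 235.0), (20.0, 18.0), 90.0)
0.73 ((182.0, 215.5), (13.0, 22.0), 90.0)
0.56 ((116.00001525878906, 204.50003051757812), (25.043960571289062, 17.441329956054688), 63.43495178222656)
```

View pics/crop1.png

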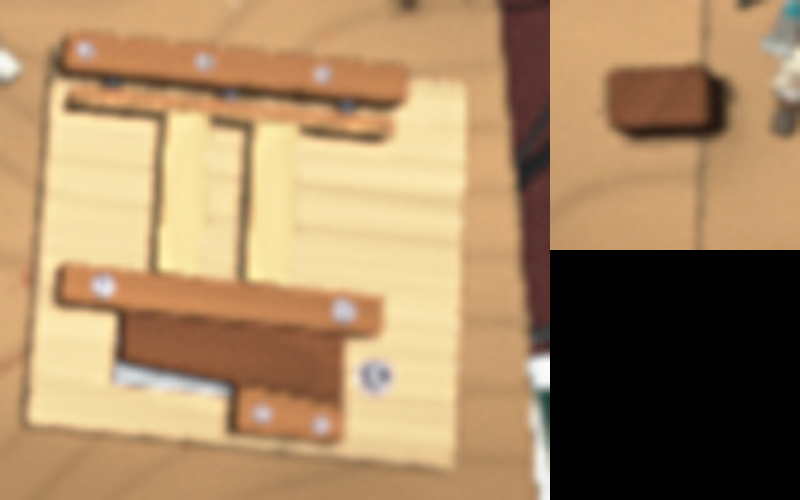

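The crop shows a dark brown block (the 250 px inset), so the one at (182,215) is the block. It also shows two bars only, bar2 and bar3, with the dog up at about (407,235). Next I fit the board pose from the corners.

Run:
```python
from h import *
from scipy.optimize import least_squares
# board-frame pts, crop px
F=[((92,-148,18),(466,82)),((-142,-148,18),(455,467)),((-142,104,18),(25,427)),((-93,-98,33),(376,376)),
((-72,-94,44),(381,334)),((-48,-94,44),(383,298)),((-48,94,44),(63,264)),((-72,94,44),(57,303)),((67,-94,48),(404,104)),((91,94,48),(68,34)),((91,-94,48),(408,66))]
def B(p,X):
    c,s=np.cos(p[2]),np.sin(p[2]); return np.array([p[0]+c*X[0]-s*X[1],p[1]+s*X[0]+c*X[1],X[2]])
f=lambda p:np.ravel([proj(B(p,X),'top')-(np.array(u)/5+[332,160]-.4) for X,u in F])
r=least_squares(f,[580,-204,-.13],loss='soft_l1');print(r.x,f(r.x).reshape(-1,2).round(1).tolist())
p=r.x
for n,X in dict(caul=(-72,-94,44),dog=(-93,-98,33),wedge=(-90,-9,31),bar2=(0,26,31),bar3=(0,-26,31),stop=(-104,-43,44)).items(): print(n,B(p,X).round(1))
# block top corners px from inset
for u in((608,68),(712,68),(712,125),(608,125)): print(ray(np.array([(u[0]-550)/5+160-.4,u[1]/5+195-.4]),'top',64).round(1))
# rack corner rays
im=cv2.imread('pics/top0.png')
cv2.imwrite('pics/rack.png',cv2.resize(im[225:275,225:315],(720,400),interpolation=2))
```

```text
[ 5.79139776e+02 -2.01006041e+02 -1.12366597e-01] [[0.1, 0.2], [-0.1, 0.6], [-0.1, -0.3], [1.1, -0.0], [0.3, 0.7], [0.2, -0.3], [-0.4, -0.1], [0.2, 0.2], [-2.1, -0.2], [2.0, -0.3], [-2.6, -0.5]]
caul [ 497.1 -286.3   44. ]
dog [ 475.7 -288.    33. ]
wedge [ 488.7 -199.9   31. ]
bar2 [ 582.1 -175.2   31. ]
bar3 [ 576.2 -226.8   31. ]
stop [ 471.  -232.1   44. ]
[555.3 400.4  64. ]
[554.8 339.4  64. ]
[521.5 338.5  64. ]
[521.9 399.2  64. ]
```

View pics/rack.png

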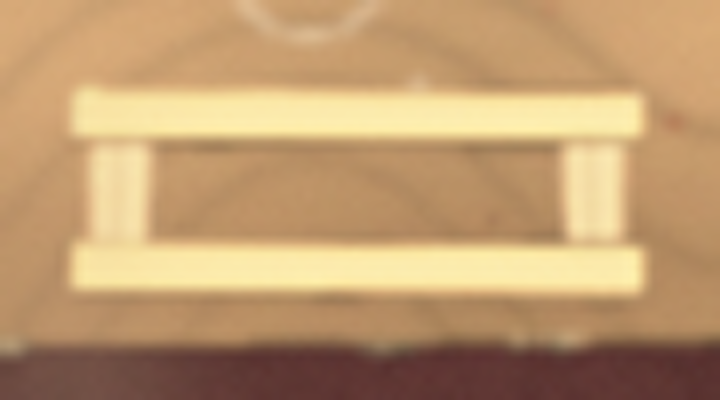

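The rack is square to the world, with corners at about (234,236), (305,236) and (305,261). Now I fetch the block.

```bash
cat >> h.py <<'E'
BP=(580.,-203.,-0.112)
def B(X,p=BP):
    c,s=np.cos(p[2]),np.sin(p[2]); return np.array([p[0]+c*X[0]-s*X[1],p[1]+s*X[0]+c*X[1],X[2]])
def inB(w,p=BP):
    c,s=np.cos(p[2]),np.sin(p[2]); d=np.array(w)-[p[0],p[1],0]; return np.array([c*d[0]+s*d[1],-s*d[0]+c*d[1],d[2]])
def up(pos,yaw):
    """movep tool-down choosing the half turn with smaller joint 7 / travel"""
    q0=np.array(robot.observe()['joints']); best=None
    for y in(yaw,yaw+np.pi,yaw-np.pi):
        q=kin.ik(list(pos),list(rot(y)))
        if q is not None and (best is None or np.abs(np.array(q)-q0).max()<best[0]): best=(np.abs(np.array(q)-q0).max(),y)
    print('yaw',best); robot.movep(list(pos),list(rot(best[1]))); return best[1]
def st(m=''):
    o=robot.observe(); print(m,round(o['t'],1),np.round(o['tcp_pos'],1),'F',np.round(o['contact_force'],1),'w',round(o['grip_width'],3),'gf',np.round(o['grip_force'],1)); return o
E
python3 - <<'E'
from h import *
up([538,370,180],0); st()
for c in('top','side'):
    shot(c); print(pin('block',c))
print([ray(u,'top',20).round(1) for u in((233.6,236.1),(304.6,236.1),(304.6,261),(233.6,261))])
E
```

```text
yaw (np.float64(0.9646015656333112), 3.141592653589793)
 4.3 [537.  371.5 180.1] F [ 0.8 -0.4  0.8] w 1.0 gf 0.0
[(0.71, array([539.4, 372. ,  33.5]))]
[(0.86, array([541.2, 369.6,  35.2])), (0.82, array([483.2, 517.9,  30.9])), (0.79, array([572.9, 577.1,  31.8]))]
[array([476.9, 221.6,  20. ]), array([475.5,  11.5,  20. ]), array([402.9,  13.3,  20. ]), array([403.9, 221.1,  20. ])]
```

Run:
```python
from h import *
robot.servo_line([540,371,36],feed=120); st()
grip(0.4,60); st('grip')
robot.servo_line([540,371,150],feed=150); st('lift')
y=up([*B((-97,-110,0))[:2],150],BP[2]); robot.hold(.2); st('over dog')
shot('side','dog1.png');shot('top','dogt.png'); print(pin('block','top'),pin('block','side'),pin('dog_top','top'),pin('dog_top','side'),pin('caul_end','top'))
```

```text
5.9 [540.6 371.4  36.9] F [-0.5  0.5  1.1] w 0.998 gf 0.0
grip 6.4 [540.1 371.2  36.2] F [-0.5  0.9  1.7] w 0.652 gf 59.5
lift 7.3 [539.3 370.4 148.9] F [-0.8  1.  -2.2] w 0.65 gf 59.5
yaw (np.float64(1.2052728512994817), 3.029592653589793)
over dog 9.9 [ 471.7 -300.9  149.9] F [-0.9  0.3 -1.8] w 0.651 gf 59.5
[(0.78, array([480.8, 516. ,  33. ])), (0.71, array([573.6, 578.4,  33.3])), (0.62, array([ 580.9, -176.8,   32.1])), (0.5, array([ 470.8, -302.1,  147.8]))] [(0.77, array([574.7, 573.9,  32.4])), (0.65, array([481.2, 519.6,  33.7])), (0.54, array([ 472.8, -303.1,  149.6]))] [(0.7, array([ 467.8, -301.6,  146.5]))] [(0.37, array([ 577.5, -229.4,   33. ]))] [(0.87, array([ 491.7, -286.2,   42.9])), (0.55, array([ 452.5, -229.4,   43.1]))]
```

Run:
```python
from h import *
x,y=B((-97,-110,0))[:2]
robot.servo_line([x,y,74],feed=100); st()
z=72
while z>50:
    robot.servo_line([x,y,z],feed=40); o=st()
    if abs(o['contact_force'][2])>25: break
    z-=2
```

```text
11.2 [ 471.7 -301.8   74.5] F [-0.8 -0.5 -1.9] w 0.652 gf 59.5
 11.5 [ 471.5 -301.5   72.4] F [ 0.1 -0.2 -1.3] w 0.647 gf 59.5
 11.7 [ 471.3 -301.4   70. ] F [-0.2  0.  -1.1] w 0.654 gf 59.5
 12.0 [ 471.6 -301.6   68.2] F [ 0.7 -1.1 -0.1] w 0.649 gf 59.5
 12.2 [ 471.6 -301.7   66.2] F [-0.9  0.7  3.7] w 0.656 gf 59.5
 12.5 [ 471.5 -301.6   64.1] F [0.  0.8 3.1] w 0.648 gf 59.5
 12.7 [ 471.5 -301.6   62.1] F [ 0.7 -0.2  3.5] w 0.647 gf 59.5
 13.0 [ 471.5 -301.6   60. ] F [-0.3 -0.6  2.2] w 0.648 gf 59.5
 13.2 [ 471.5 -301.6   58. ] F [0.4 0.1 2.9] w 0.654 gf 59.5
 13.5 [ 471.5 -301.6   56. ] F [ 1.1 -1.2  2.2] w 0.652 gf 59.5
 13.7 [ 471.7 -301.6   55. ] F [-0.4 -0.2 10.6] w 0.651 gf 59.5
 14.0 [ 471.9 -301.9   54.8] F [-4.7  1.9 25.4] w 0.65 gf 59.6
```

Run:
```python
from h import *
x,y=B((-97,-110,0))[:2]
robot.servo_line([x,y,120],feed=150)
robot.servo_line([*B((-94,106,0))[:2],120],feed=200); st()
shot('top','ontop2.png'); print('wedge',[(c,inB(w).round(1)) for c,w in pin('wedge','top')],'block',pin('block','top'),'dog',pin('dog_top','top'))
robot.servo_line([*B((-94,106,0))[:2],60],feed=100); st()
yy=94
while yy>=66:
    robot.servo_line([*B((-94,yy,0))[:2],60],feed=60); o=robot.observe(); f=o['contact_force']; print(yy,inB(o['tcp_pos']).round(1),np.round(f,1))
    if np.hypot(f[0],f[1])>30: break
    yy-=4
shot('side','push2.png'); shot('top','pusht2.png')
print('wedge',[(c,inB(w).round(1)) for c,w in pin('wedge','top')])
```

```text
15.8 [498.1 -88.3 119.9] F [-0.9  0.9 -1.7] w 0.651 gf 59.5
wedge [(0.37, array([-94.5, 105.2, 119.7]))] block [(0.65, array([568.8, 575.7,  33.5])), (0.63, array([483.8, 515.9,  32. ])), (0.61, array([495.6, -86.3, 117. ]))] dog []
 16.7 [498.8 -87.3  60.3] F [-1.5  0.1 -1.1] w 0.651 gf 59.5
94 [-93.8  93.2  60.4] [-0.8 -0.  -1.6]
90 [-94.   89.7  60.1] [-0.  -0.7 -1.4]
86 [-94.   87.1  60. ] [ 0.3  4.3 -0.4]
82 [-94.1  84.9  60. ] [0.8 8.2 0.4]
78 [-94.5  80.   59.9] [-0.4  6.7  0.5]
74 [-94.8  75.6  59.9] [-1.2  5.4  1. ]
70 [-95.2  71.1  59.8] [-1.4  4.7  0.2]
66 [-95.3  66.5  59.6] [-2.3  3.6 -1. ]
wedge []
```

View pics/pusht2.png

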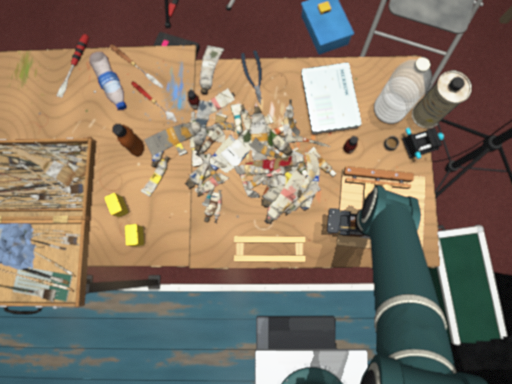

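The arm hides the clamp in this view, but the push force of 4–8 N over 20 mm of travel fits a sliding wedge. I continue to the full distance.

Run:
```python
from h import *
for yy in range(62,25,-4):
    yy=max(yy,29)
    robot.servo_line([*B((-94.5,yy,0))[:2],60],feed=60); o=robot.observe(); f=o['contact_force']; print(yy,inB(o['tcp_pos']).round(1),np.round(f,1))
    if np.hypot(f[0],f[1])>30: break
st()
robot.servo_line([*B((-94.5,40,0))[:2],60],feed=60)
robot.servo_line([*B((-94.5,40,0))[:2],150],feed=150)
robot.servo_line([*B((-94.5,260,0))[:2],160],feed=250)
up([540,371,160],0); st()
shot('top','aft3.png'); shot('side','aft3s.png')
print('wedge',[(c,inB(w).round(1)) for c,w in pin('wedge','top')+pin('wedge','side')]); print('block',pin('block','top'),pin('block','side'))
print('bars',[(c,inB(w).round(1)) for c,w in pin('bar1','top')+pin('bar1','side')]);print('dog',[(c,inB(w).round(1)) for c,w in pin('dog_top','top')])
im=cv2.imread('pics/aft3.png'); cv2.imwrite('pics/crop3.png',cv2.resize(im[160:260,332:442],(550,500),interpolation=2))
```

```text
62 [-94.2  61.4  60.1] [-1.4  3.  -1.9]
58 [-93.6  56.7  60.4] [-0.2 -0.4 -1.5]
54 [-94.2  53.3  60.1] [ 0.7 -0.4 -1.3]
50 [-94.5  49.6  60. ] [-0.5 -0.6 -1. ]
46 [-94.5  45.6  60. ] [-0.3  0.9 -2. ]
42 [-94.5  41.6  60. ] [ 0.7 -0.1 -1.3]
38 [-94.5  37.6  60. ] [ 0.  -0.3 -1.9]
34 [-94.5  33.6  60. ] [-1.  -0.1 -0.7]
30 [-94.5  29.6  60. ] [-1.1  0.9 -0.8]
29 [-94.5  29.   60. ] [ 0.1 -0.7 -1.5]
 21.5 [ 489.3 -163.7   60. ] F [ 0.1 -0.7 -1.5] w 0.645 gf 59.5
yaw (np.float64(0.3890921873566102), -3.141592653589793)
 24.8 [541.1 368.2 160. ] F [-0.7  0.2 -1.5] w 0.652 gf 59.5
wedge [(0.65, array([-91.8, -65. ,  29.3])), (0.59, array([-90.7, -66.1,  30.9]))]
block [(0.54, array([539.9, 367.4, 155.8])), (0.47, array([569.4, 579.5,  35.9])), (0.43, array([485.5, 516.9,  33.2]))] [(0.94, array([572.3, 574.9,  33.1])), (0.69, array([542.9, 366.4, 158.6])), (0.62, array([482.1, 517.2,  32.3]))]
bars [(0.62, array([ -5.1, -30.2,  29.3])), (0.56, array([-3.6, 27.8, 32.7])), (0.65, array([  0.7, -26.2,  32.9])), (0.55, array([-1. , 24.2, 31. ]))]
dog [(0.62, array([-2. ,  0.1,  2.3]))]
```

View pics/crop3.png

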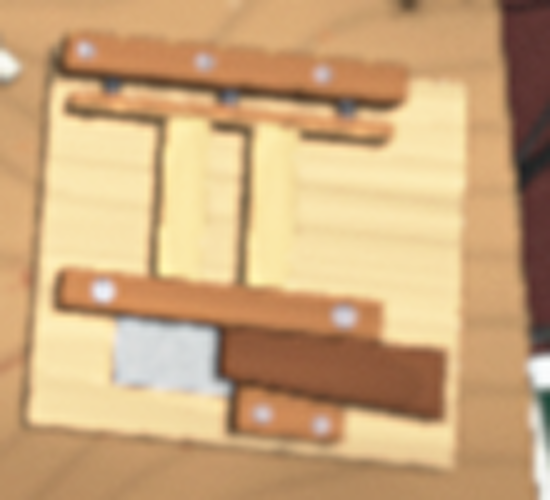

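The wedge is out at y ≈ −65, the clamp is slack and the block is still held. Now I put the block down and carry bar3.

```bash
cat >> h.py <<'E'
def bar(pb,w,dy_tool,ry,bx=-2.5,off=0):
    up([*B((bx,pb+off,0))[:2],140],BP[2]); grip(w,30)
    robot.servo_line([*B((bx,pb+off,0))[:2],50],feed=200); robot.servo_line([*B((bx,pb+off,0))[:2],22],feed=60); st('down')
    grip(0.1,30); st('grip')
    p=robot.observe()['tcp_pos']
    robot.servo_line([p[0],p[1],60],feed=60); robot.servo_line([p[0],p[1],130],feed=200); st('lift')
    up([439.8,117+ry,120],0); st('over rack')
    shot('top'); shot('side'); print(pin('bar1','top'),pin('bar1','side'))
E
python3 - <<'E'
from h import *
robot.servo_line([540,371,60],feed=200); robot.servo_line([540,371,37],feed=50); st()
robot.servo_line([540,371,36],feed=20); st()
grip(0.9); robot.servo_line([540,371,150],feed=200)
shot('top'); print(pin('block','top'))
bar(-27,0.48,0,-40,off=-4)
E
```

```text
26.5 [539.9 370.9  36.7] F [-0.5 -0.5 -1.5] w 0.652 gf 59.5
 26.7 [540.1 371.1  36.2] F [-0.   0.   0.4] w 0.649 gf 59.5
[(0.57, array([572.1, 579.4,  31.9])), (0.49, array([538.8, 369.9,  33.6])), (0.38, array([483.3, 517.1,  31.4]))]
yaw (np.float64(1.009477669883627), 3.029592653589793)
down 32.2 [ 573.9 -233.6   21.8] F [ 0.2 -0.4  0.3] w 0.483 gf 0.0
grip 32.6 [ 574.2 -233.3   22.3] F [0.6 1.5 1.8] w 0.28 gf 30.0
lift 33.9 [ 573.9 -233.   129.4] F [-0.4  1.1 -0.6] w 0.278 gf 30.0
yaw (np.float64(0.5506159586331705), 3.141592653589793)
over rack 35.1 [440.7  76.1 120. ] F [ 0.2 -1.1 -0.7] w 0.278 gf 30.0
[(0.58, array([ 578.5, -175.7,   33.3]))] [(0.6, array([515.7, 399.1,  36.9])), (0.58, array([ 583.8, -180.9,   35.5])), (0.48, array([443.3,  74.8, 130.8]))]
```

```bash
cat >> h.py <<'E'
def place(ry,rx=0):
    robot.servo_line([439.8+rx,117+ry,45],feed=200); robot.servo_line([439.8+rx,117+ry,24.5],feed=40); st('placed')
    grip(0.5); robot.servo_line([439.8+rx,117+ry,120],feed=200)
E
python3 - <<'E'
from h import *
place(-40,-1)
bar(27,0.6,0,40)
E
```

```text
placed 36.5 [438.7  77.   24.3] F [ 0.2 -0.7 -0.6] w 0.276 gf 30.0
yaw (np.float64(0.47306126173941543), 3.029592653589793)
down 40.3 [ 580.4 -176.    21.8] F [0.2 0.1 0.3] w 0.6 gf 0.0
grip 40.9 [ 580.7 -175.9   22.2] F [-0.   0.9  1. ] w 0.28 gf 30.0
lift 42.1 [ 580.3 -175.6  129.4] F [ 0.6  0.4 -0.6] w 0.282 gf 30.0
yaw (np.float64(0.6233301127866958), -3.141592653589793)
over rack 43.5 [440.6 156.  119.9] F [ 0.3 -0.7 -0.8] w 0.281 gf 30.0
[(0.58, array([435.6,  73.5,  31.2])), (0.17, array([ 452.2, -229.8,   41.7]))] [(0.77, array([436.1,  75.7,  36.4])), (0.59, array([442.7, 154.9, 127.4]))]
```

Run:
```python
from h import *
place(40,-1)
shot('top','t4.png'); shot('side','s4.png')
print('wedge',[(c,inB(w).round(1)) for c,w in pin('wedge','top')+pin('wedge','side')]); print('bars',pin('bar1','top'),pin('bar1','side')); print('block',pin('block','top'),pin('block','side'))
g=B((-94,-113,0))[:2]
up([*g,130],BP[2]+np.pi/2); grip(0.64,50)
robot.servo_line([*g,55],feed=200); robot.servo_line([*g,23],feed=60); st('down')
grip(0.2,50); o=st('grip'); p=o['tcp_pos']
robot.servo_line([p[0],p[1],60],feed=40); st('lift')
robot.servo_line([p[0],p[1],120],feed=150); st('lift2')
shot('top'); shot('side','s5.png')
print('wedge',[(c,inB(w).round(1)) for c,w in pin('wedge','top')+pin('wedge','side')])
im=cv2.imread('pics/s5.png'); print(proj(p,'side'))
u,v=map(int,proj(p,'side')); cv2.imwrite('pics/s5c.png',cv2.resize(im[max(0,v-60):v+40,max(u-80,0):u+80],None,fx=4,fy=4))
```

```text
placed 44.9 [438.7 156.9  24.3] F [0.1 0.1 0.5] w 0.282 gf 30.0
wedge [(0.89, array([-91.8, -65.6,  29.6])), (0.71, array([-121.1,  -39.4,   43.3])), (0.65, array([-91.6, -68.5,  29.9]))]
bars [(0.61, array([436.8,  73.5,  33.3]))] [(0.61, array([438.8,  77.7,  33.9]))]
block [(0.97, array([483.4, 516.8,  30.2])), (0.72, array([571.3, 578.4,  32.1])), (0.69, array([513.7, 401.4,  32.6]))] [(0.95, array([572.6, 576. ,  33.9])), (0.85, array([516.3, 400.3,  34.9])), (0.84, array([479.6, 519.4,  33.1]))]
yaw (np.float64(0.6094789000205794), 1.4587963267948965)
down 49.7 [ 473.9 -305.    22.9] F [-0.2 -0.1 -0.3] w 0.637 gf 0.0
grip 50.1 [ 474.1 -305.    23.2] F [-0.3  0.1  0.2] w 0.451 gf 49.9
lift 51.2 [ 473.9 -304.8   59.8] F [ 0.1 -0.4 -0.4] w 0.441 gf 49.9
lift2 51.7 [ 474.  -304.5  119.7] F [-1.5 -0.3 -1.9] w 0.445 gf 49.9
wedge [(0.68, array([-89.2, -65.1, 129.1])), (0.61, array([-88.7, -68.6, 123.3]))]
[315.54923076 152.92629711]
```

View pics/s5c.png

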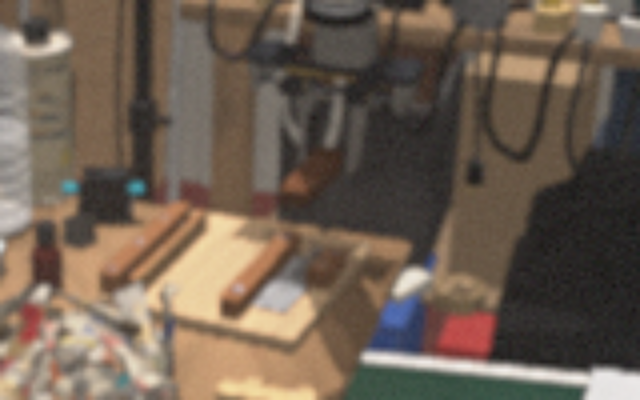

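The wedge is held level at crop pixel (312,175). The block was shifted to about (515,400) but still stands upright. I lay the wedge on the bed.

Run:
```python
from h import *
t=B((-5,-47,0))[:2]
robot.servo_line([*t,120],feed=200); robot.servo_line([*t,45],feed=150); robot.servo_line([*t,21],feed=40); st('low')
grip(0.53); st('open')
robot.servo_line([*t,60],feed=60); robot.servo_line([*t,160],feed=200)
up([300,400,300],0); robot.hold(.3); st()
shot('top','t6.png'); shot('side')
print('wedge',[(c,inB(w).round(1)) for c,w in pin('wedge','top')+pin('wedge','side')]); print('bars',pin('bar1','top'),pin('bar1','side')); print('block',pin('block','top'),pin('block','side')); print('dog',[(c,inB(w).round(1)) for c,w in pin('dog_top','top')])
im=cv2.imread('pics/t6.png'); cv2.imwrite('pics/t6c.png',cv2.resize(im[155:275,160:440],(798,342),interpolation=2))
```

```text
low 54.0 [ 569.8 -249.3   20.9] F [-0.4 -0.5 -1.1] w 0.445 gf 49.9
open 54.3 [ 569.9 -249.2   21.2] F [-0.4  0.8  0.4] w 0.534 gf 0.0
yaw (np.float64(1.2479009624252988), 3.141592653589793)
 58.6 [300.3 399.8 299.9] F [-0.   0.1 -0.5] w 0.533 gf 0.0
wedge [(0.79, array([-1.3,  1. , 23.8])), (0.53, array([-3.2, -2.9, 25.6]))]
bars [(0.74, array([433.6,  71.9,  31.1])), (0.58, array([438. , 158.9,  36.8]))] [(0.68, array([443. , 154.7,  34.5])), (0.56, array([438. ,  73.4,  33.1]))]
block [(0.85, array([570.6, 578.9,  37.4])), (0.77, array([480.4, 518. ,  32. ])), (0.71, array([514.2, 404.5,  31.3])), (0.36, array([ 5.760e+02, -2.048e+02,  1.000e-01]))] [(0.85, array([479.2, 519.2,  33.9])), (0.83, array([578.5, 575.6,  33.2])), (0.56, array([515.9, 401.8,  35. ])), (0.56, array([670. , 460.9,   2.8]))]
dog []
```

View pics/t6c.png

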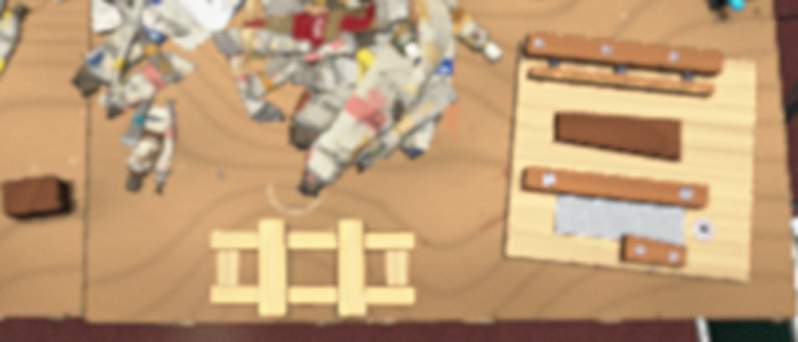

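The crop shows both bars across the battens at (271,267) and (351,267). The wedge lies flat on the bed at (617,135), the dog is down at (704,229) and the block stands on the table at (37,197), so I hand it in.

```bash
python3 -c "
from h import *
print(robot.job_done())"
```

```text
the job is handed in; nothing more can be done
None
```

I handed the job in at about 59 s: the dog is down, the wedge was knocked out with the block and now lies on the bed, the two bars present (bar2 and bar3) lie across the rack, and the block stands on the table; no verdict came back.

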